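# Rock the ball stopper out of the carafe and stand the carafe up

### The job

The wooden ball stopper has slipped into the neck of the lying glass carafe and is caught behind the fins inside: hold the carafe by its neck with the mouth tipped down over the bowl and rock it side to side until the ball works free and drops into the bowl. Then lay the empty carafe down on the worktop and let go of it, take a fresh hold and stand it upright on its foot in the middle of the gap between the two glass jars. Leave the jars, the bowl and the other things where they are.

Things in the scene. Friction and masses are not known exactly. Their poses are not given: they have to be found in the camera images.
- carafe_neck (a point): Clear glass square-sided carafe lying on a broad side, 190 mm long, 0.35 kg; this point: middle of its neck on the centre line, 65 mm from the mouth, 125 mm from the foot, 30 mm above the worktop. x: centre line towards the mouth, y: across, z: up as it lies. Neck 105 mm long, 56 mm wide (y), 38 mm thick (z), bore 50 x 32 mm; body 85 mm long, 84 mm wide, 60 mm thick.
- carafe_mouth (a point): centre of the carafe's open mouth, as wide as the neck, with a fine rim; axes as carafe_neck. To stand the carafe up, a hold across the neck about 30 mm from the mouth, inclined some 45 to 50 degrees so that the fingers point down and towards the foot, stays clear of the worktop before and after the quarter turn, and keeps the mouth out of the palm
- carafe_foot (a point): centre of the carafe's underside (the foot that it stands on, 84 mm by 60 mm), on the centre line; same axes as carafe_neck, x points to the mouth
- fin_1 (a point): middle of the first of two greenish fins inside the neck, each as high as the bore. It grows from the +y wall, reaches 20 mm across the 50 mm bore and slants back to the foot by 8 mm at its tip, so a ball running straight to the mouth is caught in its pocket. The ball passes it along the -y wall: rock the carafe about its centre line, some 40 degrees each way, mouth about 20 degrees down.
- fin_2 (a point): middle of the second fin, 40 mm nearer the mouth: the mirror image, growing from the -y wall; the ball passes it along the +y wall, that is when the carafe is rocked the other way. Give the ball about half a second to run at each end of a swing. Axes as carafe_neck
- stopper_center (a point): centre of the dark wooden ball stopper (greyish as seen through the glass), 26 mm in diameter, 20 g. At the start it lies in the carafe's neck between the shoulder (whose slot, 20 mm wide, is too narrow for it) and the first fin
- bowl_in (a point): low white bowl, 130 mm across and 63 mm high, round; this point is the middle of its inner floor, 10 mm above its underside
- gap (a point): point on the worktop half-way between the two jars, where the carafe shall stand. y is the line from the right-hand to the left-hand jar. The jars' axes are 97 mm to either side, so that about 120 mm is clear between them; the carafe fits with either side of its foot along the row
- jar_left: glass jar with a green lid, about 74 mm across and 84 mm high, left end of the gap; origin at the centre of its underside
- jar_right: glass jar with a dark lid, about 73 mm across and 82 mm high, right end of the gap; origin at the centre of its underside
- mill: small glass and grey shaker, 44 mm across, 90 mm high, bystander; origin at the centre of its underside
- matchbox: matchbox, 58 by 95 by 22 mm, bystander lying between carafe and bowl; origin at the centre of its underside
- mug: white cup with dots, 91 by 119 by 59 mm, bystander; origin at the centre of its underside
There are look-alikes about, which are no part of the job. Leave any purple look-alike of the jar_left alone.

How it is judged:
On the way, in this order (a step that is already met when the one before it is completed fails the run):
1. the ball stopper is out of the carafe and lies in the bowl (horizontal distance between stopper_center and bowl_in below 0.055 m and z of stopper_center in the frame of bowl_in below 0.045 m and distance between stopper_center and carafe_neck above 0.075 m), for 0.2 s.
2. the carafe is laid down on the worktop and let go (contact force between carafe and the fingers below 0.05 N and angle between carafe_neck's own x axis and vertical between 1.4 and 1.75 rad and height (world z) of carafe_neck below 0.055 m and linear speed of carafe below 0.03 m/s), for 0.2 s.
At the end, for the whole second after the job is handed in: The carafe stands upright (within 0.1 rad) and still on its foot on the worktop, the centre of its foot within 25 mm of the middle of the gap between the jars; the ball lies in the bowl (within 55 mm of its middle, below the rim), and the bowl is within 50 mm of where it stood (angle between carafe_neck's own x axis and vertical below 0.1 rad and height (world z) of carafe_foot below 0.01 m and horizontal distance between carafe_foot and gap below 0.025 m and linear speed of carafe below 0.02 m/s and horizontal distance between stopper_center and bowl_in below 0.055 m and z of stopper_center in the frame of bowl_in below 0.045 m and distance of bowl_in from where it was at the start of the episode below 0.05 m); the robot touches nothing.
It fails at once if a jar is tipped or pushed more than 20 mm (distance of any of jar_left, jar_right from where it was at the start of the episode above 0.02 m or angle between any of jar_left, jar_right's own z axis and vertical above 0.35 rad).
It fails at once if the shaker, matchbox or cup is pushed more than 40 mm, or the shaker knocked over (distance of any of mill, matchbox, mug from where it was at the start of the episode above 0.04 m or angle between mill's own z axis and vertical above 0.5 rad).
It also fails if it takes over 67 s, if anything falls off the work surface, if the arm or the gripper's body presses on something with over 40 N, if the wrist force passes 120 N, or if a joint passes its speed limit or range.

### The arm

A 6-joint arm with a two-finger parallel gripper is mounted at the origin on a cart in front of the work surface, level with it; the furniture and walls round the work are solid. World frame = base frame: x ahead of the robot, y to its left, z up, the work surface at z = 0. Lengths are in m, angles in rad, forces in N, time in s.
With the tool pointing down it reaches from about 0.35 to 0.775 m from the base axis. Payload 7.3 kg.
Tool frame: the origin (TCP) lies on the centre line of the jaws, within the pads' length; the fingertips stand 17 mm ahead of it and the grasp point (between the pads) lies 2 mm behind it (robot.tcp_to_tips is the distance from the TCP to the fingertips, in m); z points along the fingers, y is the line along which they close (so a half turn about z gives the same grasp; the last joint's range is limited). The gripper opens to 92 mm and grips with 3 to 60 N. Pads are 19 mm wide; open, the fingers measure 130 mm over their backs; the gripper's body (75 mm by 190 mm) begins 47 mm behind the grasp point.
Start: joints at [-1.336, 0.342, 1.524, -0, 1.275, -0.146], TCP at [0.195, -0.487, 0.244] pointing down, gripper open.
Joint ranges: [-2.53, 2.53], [-0.77, 2.02], [0.04, 2.7], [-1, 4.14], [0.28, 2.66], [-3.11, 3.11]. Speed limits (rad/s): [2.57, 2.57, 3.14, 3.14, 3.14, 3.14].

### API

Orientations are given as [roll, pitch, yaw] about the fixed x, y, z axes, in that order (R = Rz(yaw) Ry(pitch) Rx(roll)).
In Python, from cell import robot gives the robot as it stands. The module is installed in compiled form; this text tells all that it offers.
- The arm moves only by the tool carry_out, never from a script. Its argument "commands" is a list of rows, each a list of 3 entries, a list of its own where there are three numbers: the shift along the tool's x, y, z in m, then the turn about the tool's z in rad, then the opening, from 0 (shut) to 1 (fully open). In form: [[[dx, dy, dz], yaw, claw], ...]. A call has 1 to 20 rows; each row shifts and turns the commanded pose from where the row before left it, along the tool's axes as they then stand; what a row does not reach is not made up. A row lasts 1/8 s, in which the tool goes at most 62.5 mm and 10.7 degrees, less where a joint would pass 70% of its speed; a pose out of reach is approached as far as the arm can. A call is refused whole if a number of a shift passes 0.0625 or a number of a turn 0.188, either way. A call with a gripper value outside its range is refused whole. The fingers move at their own pace and stop on an object; "newtons" is the grip in N (left out, the last holds). Time passes only in rows, so rows that do not move let the fingers close. It gives the time, the measured TCP pose, the force, the opening and the grip force at its end, in the units of the state.
- robot.observe(): the state, without advancing time (a new reading comes with each control period).
- robot.read_camera(name): name is "scene" or "top"; returns a dict with "pixels" (420x560x3 uint8, red, green, blue), "fx", "fy", "cx", "cy" (pixels), "view" (4x4, takes a point from world to camera coordinates). Camera axes: x right, y up, looking along -z (the intrinsics and any distortion apply to the point x, -y, -z); pixel columns grow to the right and rows downward; lengths in m; the calibration is good to about 2 mm. A picture is of the moment at which its call begins. There is no depth.
- robot.hand_in(): hands the job in; it is judged then, once.
Trained networks look in a picture, given as the dict that the camera call returned (one of the last four; its "shot" number tells which), for a name from the list of things; names that differ only in an ending like _2 or _b are one class to them, and where a whole thing is asked for, a point or a joint stands for the part that bears it (a point fixed in the world has none). Each returns a list of dicts, best first, with "p" (0 to 1); they miss things now and then, are a little off and sometimes report something else, mostly with a low value. They report only what shows in the picture. A call takes as long as a camera call. They do not tell look-alikes from the thing itself.
- robot.find_in(picture, name): "at" ([column, row] in pixels, amid what is visible of it).
- robot.tip_of(picture, name): "at" ([column, row] in pixels: a listed point, or the origin of a listed thing).
The state is a dict: "time": time; "qpos": joint angles; "qvel": joint speeds; "joint_efforts": joint torques, N m; "tool_pos": TCP position; "tool_rot": TCP orientation; "contact_force": force on the tool from outside, world axes, zero at the start; "torque": the same for the moment, N m; "opening": finger opening in m; "grip_force": force on a finger pad.
Only numpy, scipy, OpenCV 4.12 (cv2) and the standard library are available. Lean on these libraries where they do the work, as an engineer would, in place of code of your own. Each camera call takes 0.05 s, during which the arm holds its last target. There are 200 camera calls.

## Working session

There is one attempt and no reset: what is moved stays moved. The work goes in short steps, Python scripts to look and compute and a tool call to move; the robot and the scene stay as the last step left them, time stands still between calls to the robot, and variables do not carry over. Pictures are saved under pics/ and viewed, at most 12 in all, crops included, and the job is handed in when it is done.

Besides the shell and the picture viewer there is one more tool, called after "Emit:" by a JSON object that holds its "name" and its "arguments", one argument or row to a line. carry_out: Moves the arm, as the interface text tells. Its arguments: {"type":"object","properties":{"commands":{"type":"array"},"newtons":{"type":"number"}},"required":["commands"]}

```bash
mkdir -p pics; ls; cat > h.py <<'E'
import numpy as np, cv2
from cell import robot
def cam(n): return robot.read_camera(n)
def ray(p,uv):
    V=np.array(p["view"]); R=V[:3,:3]; c=-R.T@V[:3,3]
    d=np.array([(uv[0]-p["cx"])/p["fx"],-(uv[1]-p["cy"])/p["fy"],-1.]); d=R.T@d
    return c,d
def atz(p,uv,z):
    c,d=ray(p,uv); return c+d*(z-c[2])/d[2]
def tri(a,ua,b,ub):
    c1,d1=ray(a,ua);c2,d2=ray(b,ub); d1/=np.linalg.norm(d1);d2/=np.linalg.norm(d2)
    t=np.linalg.lstsq(np.c_[d1,-d2],c2-c1,rcond=None)[0]
    x,y=c1+t[0]*d1,c2+t[1]*d2; return (x+y)/2,np.linalg.norm(x-y)
def save(p,n,box=None,s=1):
    im=p["pixels"][:,:,::-1]
    if box: im=im[box[1]:box[3],box[0]:box[2]]
    cv2.imwrite("pics/"+n,cv2.resize(im,None,fx=s,fy=s,interpolation=cv2.INTER_CUBIC))
E
python3 - <<'E'
from h import *
np.set_printoptions(precision=3,suppress=True)
print(robot.observe())
s=cam("scene");t=cam("top");save(s,"s0.png");save(t,"t0.png")
print({k:s[k] for k in s if k!="pixels"},{k:t[k] for k in t if k!="pixels"})
Z=dict(carafe_neck=.03,carafe_mouth=.03,carafe_foot=.03,fin_1=.03,fin_2=.03,stopper_center=.024,bowl_in=.01,gap=0,jar_left=0,jar_right=0,mill=0,matchbox=0,mug=0)
for n,z in Z.items():
    a=robot.tip_of(s,n)[:3];b=robot.tip_of(t,n)[:3]
    for l,p,q in(("s",s,a),("t",t,b)):
        for d in q: print(n,l,round(d["p"],2),np.round(d["at"]),atz(p,d["at"],z))
    if a and b: print("   tri",*tri(s,a[0]["at"],t,b[0]["at"]))
E
```

```text
pics
{'time': 0.0, 'qpos': array([-1.336,  0.343,  1.525,  0.   ,  1.275, -0.146]), 'qvel': array([-0.001, -0.001, -0.001, -0.   ,  0.001, -0.001]), 'joint_efforts': array([ -0.   , -43.124, -24.422,   0.071,   0.056,  -0.   ]), 'tool_pos': array([ 0.195, -0.487,  0.243]), 'tool_rot': array([-3.14 , -0.   ,  0.381]), 'contact_force': array([ 0.035, -0.235, -0.473]), 'torque': array([0.031, 0.003, 0.035]), 'grip_force': 0.0, 'opening': 0.09200780757570777}
{'fx': 534.7618805346557, 'fy': 534.7618805346557, 'cx': 278.46053735735717, 'cy': 213.49145201184317, 'view': array([[ 0.752, -0.659, -0.017, -0.5  ],
       [ 0.361,  0.39 ,  0.847, -0.153],
       [-0.552, -0.644,  0.531, -1.335],
       [ 0.   ,  0.   ,  0.   ,  1.   ]]), 'shot': 1} {'fx': 411.75673420645364, 'fy': 411.75673420645364, 'cx': 280.3693807394709, 'cy': 213.49524379266379, 'view': array([[-0.023, -1.   , -0.003, -0.191],
       [ 0.992, -0.023,  0.122, -0.546],
       [-0.122, -0.001,  0.993, -1.111],
       [ 0.   ,  0.   ,  0.   ,  1.   ]]), 'shot': 2}
carafe_neck s 0.86 [281. 233.] [ 0.467 -0.239  0.03 ]
carafe_ne
[... 1230 characters left out ...]
0.   ]
jar_left s 0.71 [293. 184.] [ 0.708 -0.023  0.   ]
jar_left t 0.74 [158. 176.] [0.662 0.147 0.   ]
jar_left t 0.62 [212. 152.] [ 0.731 -0.007  0.   ]
   tri [ 0.728  0.111 -0.057] 0.15178127158078975
jar_right s 0.77 [314. 209.] [ 0.651 -0.176  0.   ]
mill s 0.57 [275. 299.] [ 0.303 -0.4    0.   ]
mill t 0.55 [351. 298.] [ 0.303 -0.394  0.   ]
   tri [ 0.304 -0.396 -0.004] 0.003374299571604611
matchbox s 0.52 [246. 215.] [ 0.48  -0.067  0.   ]
matchbox t 0.96 [239. 238.] [ 0.477 -0.085  0.   ]
   tri [ 0.473 -0.084  0.011] 0.007685964260700662
mug s 0.93 [331. 309.] [ 0.375 -0.513  0.   ]
mug t 0.71 [393. 270.] [ 0.376 -0.517  0.   ]
   tri [ 0.375 -0.515  0.001] 0.0031291532291942955
```

View pics/s0.png

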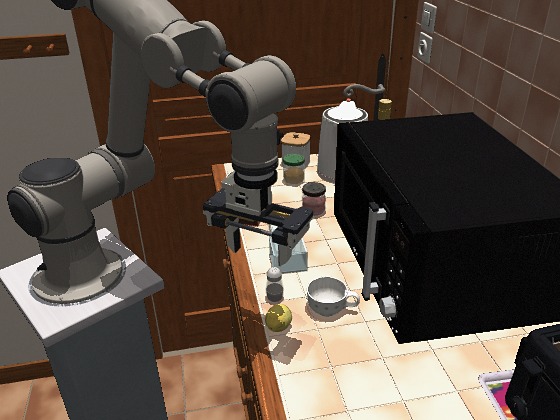

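View pics/t0.png

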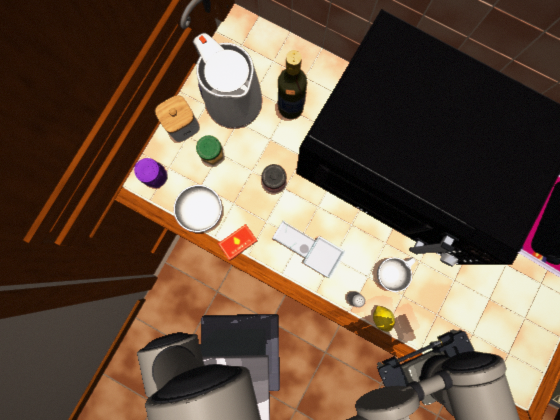

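```bash
python3 - <<'E'
from h import *
np.set_printoptions(precision=3,suppress=True)
s=cam("scene");t=cam("top")
save(t,"t1.png",(230,200,390,330),5)
for n,uv,z in [("lidL",(209,149),.084),("lidR",(273.5,178),.082),("bowl",(198.5,209),.063),("mwcornTop",(303,173),.27),("mwcorn",(303,173),.0),("mwR",(515,262),.27),("mwbottom",(310,182),.0),("kettle",(228,110),.1),("bottle",(292,105),.1),("purple",(150,172),.08)]:
    print(n,atz(t,uv,z))
for n in ["jar_left","jar_right","bowl_in","carafe_neck"]:
    for l,p in(("s",s),("t",t)):
        print(n,l,[(round(d["p"],2),np.round(d["at"])) for d in robot.find_in(p,n)[:4]])
# projections of mw candidates in scene
V=s["view"]
print("mw scene corner bottom", [atz(s,u,0) for u in((337,193),(398,340))])
E
```

```text
lidL [ 0.715 -0.014  0.084]
lidR [ 0.632 -0.187  0.082]
bowl [0.555 0.018 0.063]
mwcornTop [ 0.602 -0.256  0.27 ]
mwcorn [ 0.662 -0.272  0.   ]
mwR [ 0.395 -0.709  0.27 ]
mwbottom [ 0.635 -0.291  0.   ]
kettle [ 0.818 -0.069  0.1  ]
bottle [ 0.827 -0.242  0.1  ]
purple [0.656 0.146 0.08 ]
jar_left s [(0.85, array([294., 172.]))]
jar_left t [(0.79, array([210., 150.])), (0.68, array([152., 173.]))]
jar_right s [(0.92, array([317., 196.]))]
jar_right t []
bowl_in s [(0.35, array([292., 258.]))]
bowl_in t [(0.79, array([198., 206.]))]
carafe_neck s [(0.82, array([294., 259.]))]
carafe_neck t [(0.83, array([312., 250.]))]
mw scene corner bottom [array([ 0.769, -0.157,  0.   ]), array([ 0.411, -0.674,  0.   ])]
```

View pics/t1.png

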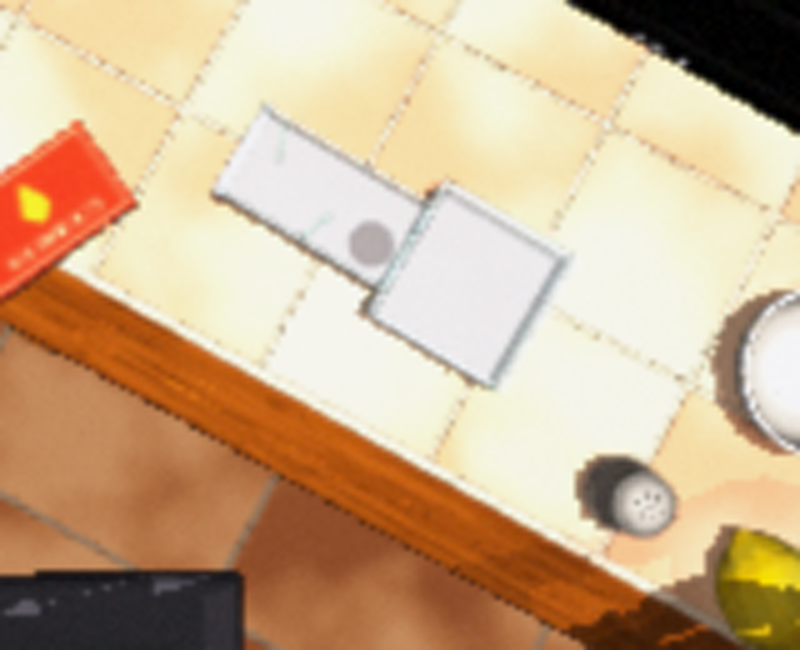

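Emit:
{"name": "carry_out", "arguments": {
  "commands": [
    [[0.053,-0.0134,0],0,1],
    [[0.053,-0.0134,0],0,1],
    [[0.053,-0.0134,0],0,1],
    [[0.053,-0.0134,0],0,1],
    [[0.053,-0.0134,0],0,1],
    [[0,0,0.03],-0.161,1],
    [[0,0,0.03],-0.161,1],
    [[0,0,0.03],-0.161,1],
    [[0,0,0],-0.161,1],
    [[0,0,0],0,1]
  ],
  "newtons": 6
}}

```text
time: 3.15
tool_pos: [0.4163, -0.3267, 0.1535]
tool_rot: [-3.141, -0.0, 1.023]
contact_force: [0.1, -0.4, 0.4]
opening: 0.092
grip_force: 0.0
```

```bash
python3 - <<'E'
from h import *
np.set_printoptions(precision=4,suppress=True)
o=robot.observe();print(o["time"],o["tool_pos"],o["tool_rot"],o["qpos"])
s=cam("scene");t=cam("top");save(t,"t2.png",(250,200,410,330),5)
for uv,z in [((278,230),.049),((336,264),.06),((311.4,249.6),.06)]: print(atz(t,uv,z))
E
```

```text
3.15 [ 0.4163 -0.3267  0.1535] [-3.1412 -0.      1.0234] [-0.8103  0.4397  1.6426 -0.0001  1.0596 -0.2628]
[ 0.494  -0.1961  0.049 ]
[ 0.3985 -0.3491  0.06  ]
[ 0.4383 -0.2846  0.06  ]
```

View pics/t2.png

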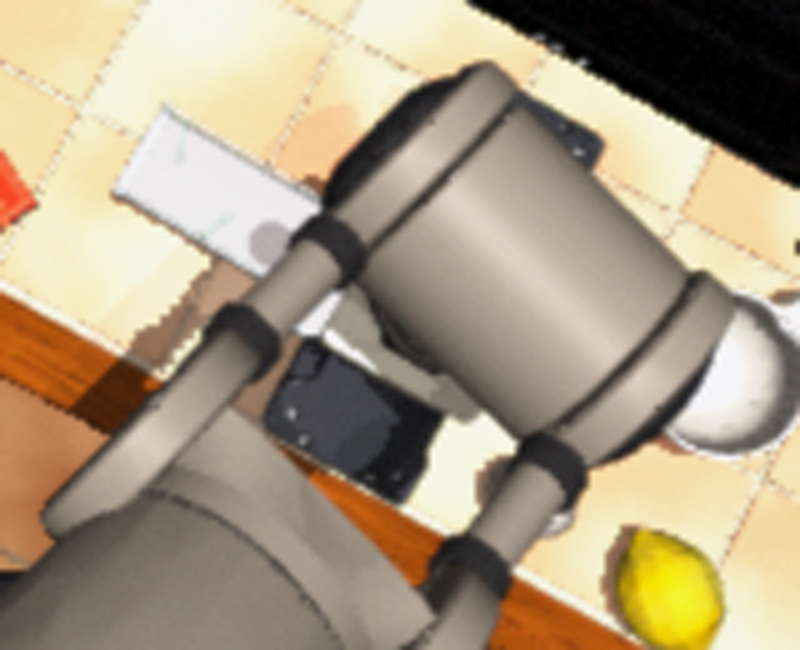

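Emit:
{"name": "carry_out", "arguments": {
  "commands": [
    [[0,-0.0025,0.035],0,1],
    [[0,0,0.033],0,1],
    [[0,0,0.006],0,1],
    [[0,0,0.006],0,1],
    [[0,0,0.005],0,1],
    [[0,0,0],0,1]
  ]
}}

```text
time: 4.0
tool_pos: [0.4143, -0.3256, 0.0692]
tool_rot: [3.141, 0.0, 1.025]
contact_force: [0.1, -0.8, -0.3]
opening: 0.092
grip_force: 0.0
```

Emit:
{"name": "carry_out", "arguments": {
  "commands": [
    [[0,0,0.013],0,1],
    [[0,0,0.013],0,1],
    [[0,0,0.013],0,1],
    [[0,0,0],0,0.8],
    [[0,0,0],0,0.7],
    [[0,0,0],0,0.7],
    [[0,0,0],0,0.7]
  ],
  "newtons": 6
}}

```text
time: 4.88
tool_pos: [0.4141, -0.3255, 0.0299]
tool_rot: [3.141, 0.0, 1.025]
contact_force: [0.4, 0.6, -3.2]
opening: 0.0838
grip_force: 6.0
```

Emit:
{"name": "carry_out", "arguments": {
  "commands": [
    [[0,0,-0.01],0,0.7],
    [[0,0,-0.01],0,0.7],
    [[0,0,-0.01],0,0.7],
    [[0,0,-0.01],0,0.7],
    [[0,0,-0.008],0,0.7],
    [[0,0,0],0,0.7]
  ]
}}

```text
time: 5.62
tool_pos: [0.4144, -0.3257, 0.0785]
tool_rot: [3.14, 0.0, 1.025]
contact_force: [-0.2, 0.8, -2.9]
opening: 0.0838
grip_force: 6.0
```

```bash
python3 - <<'E'
from h import *
np.set_printoptions(precision=4,suppress=True)
o=robot.observe();print(o["time"],o["tool_pos"],o["contact_force"],o["torque"],o["grip_force"])
s=cam("scene");t=cam("top")
a=save(s,"s2.png",(220,170,360,290),5)
for n in ["carafe_mouth","carafe_neck","stopper_center","carafe_foot"]:
    A=robot.tip_of(s,n)[:1];B=robot.tip_of(t,n)[:1]
    print(n,A,B)
    if A and B: print(tri(s,A[0]["at"],t,B[0]["at"]))
E
```

```text
5.625 [ 0.4144 -0.3257  0.0785] [-0.2333  0.7526 -2.8955] [-0.1418 -0.0457  0.0298] 5.999937546439469
carafe_mouth [{'at': [313.6, 211.5], 'p': 0.37}] [{'at': [277.0, 230.3], 'p': 0.96}]
(array([ 0.5283, -0.2273,  0.0636]), np.float64(0.09893821724572135))
carafe_neck [{'at': [281.3, 223.2], 'p': 0.57}] [{'at': [298.1, 242.7], 'p': 0.75}]
(array([ 0.4576, -0.2494,  0.0702]), np.float64(0.0011680135455308669))
stopper_center [] []
carafe_foot [{'at': [293.1, 242.3], 'p': 0.7}] [{'at': [395.5, 269.6], 'p': 0.49}]
(array([ 0.3558, -0.4554,  0.1722]), np.float64(0.06670875939389014))
```

View pics/s2.png

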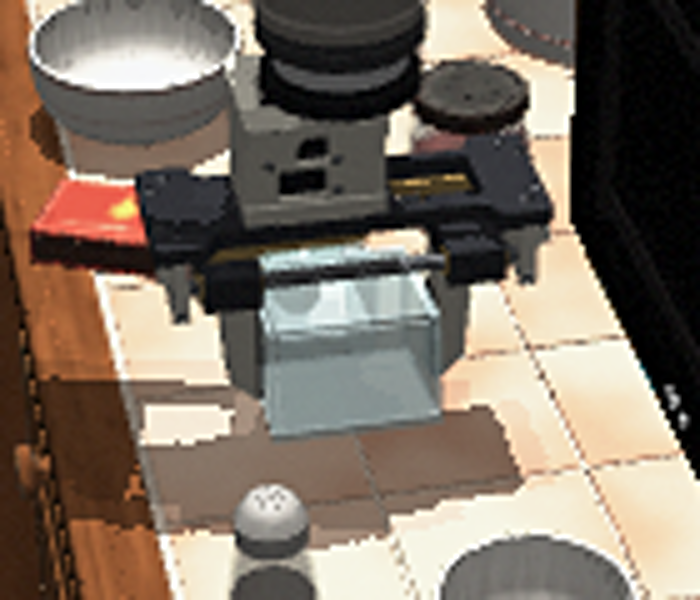

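Emit:
{"name": "carry_out", "arguments": {
  "commands": [
    [[0,0,0],0,0.7],
    [[0,0,0],0,0.7],
    [[0,0,0],0,0.7]
  ],
  "newtons": 4
}}

```text
time: 6.5
tool_pos: [0.4141, -0.3254, 0.0778]
tool_rot: [3.142, 0.0, 1.025]
contact_force: [0.0, 0.5, -1.9]
opening: 0.0839
grip_force: 4.0
```

```bash
cat >> h.py <<'E'
def look(names,box=None,nm=None,which="t"):
    np.set_printoptions(precision=3,suppress=True)
    o=robot.observe();print(o["time"],o["tool_pos"],o["contact_force"],o["torque"],o["grip_force"])
    s=cam("scene");t=cam("top")
    if nm: save(s if which=="s" else t,nm,box,5)
    for n in names:
        A=robot.tip_of(s,n)[:2];B=robot.tip_of(t,n)[:2]
        for a in A:
            for b in B:
                x,e=tri(s,a["at"],t,b["at"])
                if e<.015: print(n,x,round(e,4),round(a["p"],2),round(b["p"],2))
        print(n,"s",[(d["at"],round(d["p"],2)) for d in A],"t",[(d["at"],round(d["p"],2)) for d in B])
E
python3 -c "
from h import *
look(['carafe_mouth','carafe_neck','carafe_foot','fin_1'])"
```

```text
6.5 [ 0.414 -0.325  0.078] [ 0.024  0.471 -1.887] [ 0.006 -0.016  0.031] 3.9997583208605647
carafe_mouth [ 0.492 -0.201  0.019] 0.0034 0.74 0.95
carafe_mouth s [([278.4, 227.2], 0.74)] t [([280.3, 231.2], 0.95)]
carafe_neck [ 0.457 -0.253  0.044] 0.0115 0.65 0.83
carafe_neck s [([284.2, 232.2], 0.65)] t [([298.0, 244.9], 0.83)]
carafe_foot s [([290.7, 243.7], 0.75)] t []
fin_1 [ 0.445 -0.249  0.05 ] 0.0048 0.83 0.69
fin_1 [ 0.491 -0.231  0.017] 0.0119 0.65 0.87
fin_1 [ 0.452 -0.255  0.046] 0.0137 0.65 0.69
fin_1 s [([276.7, 231.5], 0.83), ([283.9, 232.5], 0.65)] t [([291.8, 230.0], 0.87), ([298.6, 246.8], 0.69)]
```

Emit:
{"name": "carry_out", "arguments": {
  "commands": [
    [[0,0,0],0,0.7],
    [[0,0,0],0,0.7],
    [[0,0,0],0,0.7],
    [[0,0,-0.02],0,0.7],
    [[0,0,-0.027],0,0.7],
    [[0,0,-0.03],0,0.7],
    [[0.02,-0.007,0],0,0.7],
    [[0.037,-0.0115,0],0,0.7],
    [[0.037,-0.0115,0],0,0.7],
    [[0.037,-0.0115,0],0,0.7],
    [[0.033,-0.0105,0],0,0.7],
    [[0.02,-0.006,0],0,0.7],
    [[0,0,0],0,0.7],
    [[0,0,0],0,0.7]
  ],
  "newtons": 50
}}

```text
time: 8.75
tool_pos: [0.4596, -0.1378, 0.154]
tool_rot: [-3.14, 0.0, 1.025]
contact_force: [0.8, -0.2, -3.9]
opening: 0.084
grip_force: 50.0
```

```bash
python3 -c "
from h import *
look(['carafe_mouth','carafe_neck','bowl_in','stopper_center'],(150,160,310,290),'t3.png')"
```

```text
8.75 [ 0.46  -0.138  0.154] [ 0.839 -0.199 -3.927] [-0.13  -0.009 -0.015] 49.999905824661255
carafe_mouth s [] t []
carafe_neck s [([292.1, 181.6], 0.41)] t []
bowl_in s [] t [([202.3, 208.1], 0.81)]
stopper_center s [] t []
```

View pics/t3.png

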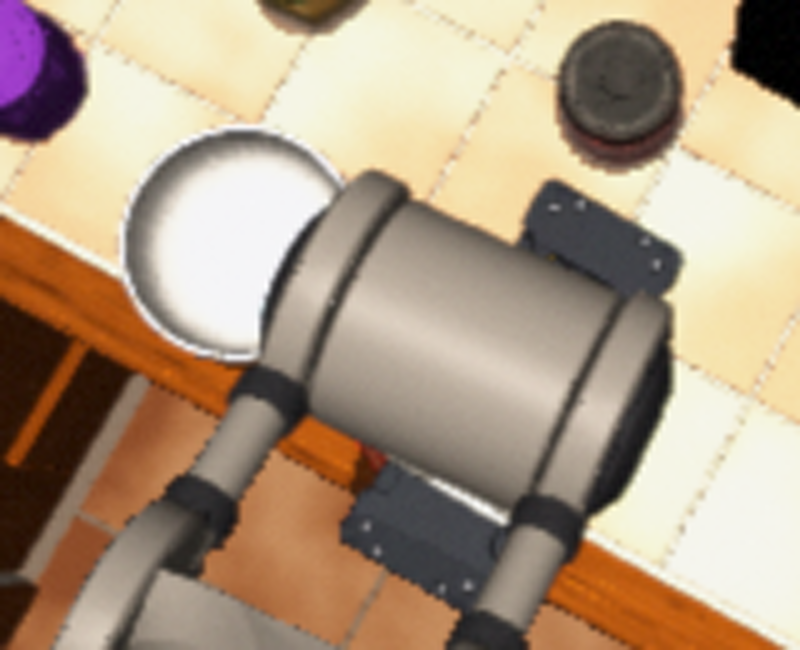

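Emit:
{"name": "carry_out", "arguments": {
  "commands": [
    [[0,0.03,0],0,0.7],
    [[0,-0.032,0],0,0.7],
    [[0,-0.032,0],0,0.7],
    [[0,0.032,0],0,0.7],
    [[0,0.032,0],0,0.7],
    [[0,-0.032,0],0,0.7],
    [[0,-0.032,0],0,0.7],
    [[0,0.032,0],0,0.7],
    [[0,0.032,0],0,0.7],
    [[0,-0.03,0],0,0.7],
    [[0,0,0],0,0.7],
    [[0,0,0],0,0.7],
    [[0,0,0],0,0.7]
  ]
}}

```text
time: 10.88
tool_pos: [0.4606, -0.1384, 0.155]
tool_rot: [3.14, 0.0, 1.025]
contact_force: [-0.1, -1.3, -3.5]
opening: 0.0841
grip_force: 50.0
```

```bash
python3 -c "
from h import *
look(['stopper_center','carafe_neck','bowl_in'],(140,150,300,280),'t4.png')
for n in ('stopper_center',):
    for c in ('scene','top'): print(robot.find_in(cam(c),n))"
```

```text
10.875 [ 0.461 -0.138  0.155] [-0.115 -1.276 -3.476] [-0.05  -0.074  0.027] 49.99997489154339
stopper_center s [] t [([191.7, 210.3], 0.58), ([211.9, 153.1], 0.23)]
carafe_neck s [] t []
bowl_in s [] t [([203.1, 205.6], 0.56)]
[]
[{'at': [209.2, 149.5], 'p': 0.65}, {'at': [194.8, 210.7], 'p': 0.52}]
```

View pics/t4.png

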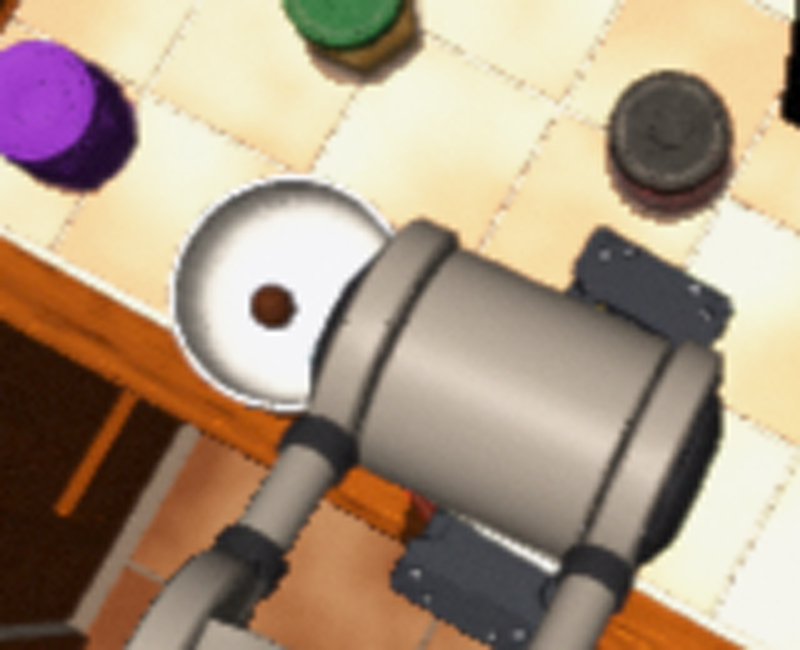

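Emit:
{"name": "carry_out", "arguments": {
  "commands": [
    [[-0.02,0.006,0],0,0.7],
    [[-0.036,0.011,0],0,0.7],
    [[-0.037,0.0115,0],0,0.7],
    [[-0.037,0.0115,0],0,0.7],
    [[-0.036,0.011,0],0,0.7],
    [[-0.02,0.006,0.02],0,0.7],
    [[0,0,0.03],0,0.7],
    [[0,0,0.02],0,0.7],
    [[0,0,0.005],0,0.7],
    [[0,0,0],0,0.7]
  ]
}}

```text
time: 12.72
tool_pos: [0.4125, -0.3267, 0.08]
tool_rot: [3.141, 0.0, 1.025]
contact_force: [0.3, -0.1, -3.1]
opening: 0.0836
grip_force: 50.0
```

Emit:
{"name": "carry_out", "arguments": {
  "commands": [
    [[0,0,0],0,0.7],
    [[0,0,0],0,0.7],
    [[0,0,0.01],0,0.7],
    [[0,0,0.01],0,0.7],
    [[0,0,0.01],0,0.7],
    [[0,0,0.01],0,0.7],
    [[0,0,0.007],0,0.7],
    [[0,0,0],0,0.7]
  ],
  "newtons": 4
}}

```text
time: 13.72
tool_pos: [0.4121, -0.3263, 0.0321]
tool_rot: [-3.141, -0.0, 1.025]
contact_force: [0.2, 0.1, -3.6]
opening: 0.084
grip_force: 4.0
```

```bash
python3 -c "
from h import *
look(['carafe_mouth','carafe_neck','stopper_center'])"
```

```text
13.725 [ 0.412 -0.326  0.032] [ 0.194  0.095 -3.551] [-0.092 -0.018 -0.001] 3.999950671568513
carafe_mouth s [([275.6, 294.8], 0.37)] t [([280.2, 231.4], 0.76)]
carafe_neck [ 0.455 -0.253  0.033] 0.0063 0.78 0.76
carafe_neck s [([282.8, 235.9], 0.78)] t [([298.5, 245.0], 0.76), ([393.1, 272.5], 0.24)]
stopper_center [0.556 0.035 0.019] 0.0127 0.59 0.44
stopper_center s [([246.3, 188.4], 0.59)] t [([194.2, 212.7], 0.44)]
```

Emit:
{"name": "carry_out", "arguments": {
  "commands": [
    [[0,0,0.002],0,0.7],
    [[0,0,0],0,0.8],
    [[0,0,0],0,1],
    [[0,0,0],0,1],
    [[0,0,0],0,1],
    [[0,0,-0.02],0,1],
    [[0,0,-0.04],0,1],
    [[0,0,-0.04],0,1],
    [[-0.03,0,0],0,1],
    [[-0.06,0,0],0,1],
    [[-0.05,0,0],0,1],
    [[0,0,0],0,1]
  ]
}}

```text
time: 15.62
tool_pos: [0.3377, -0.449, 0.1306]
tool_rot: [3.141, 0.001, 1.021]
contact_force: [-0.2, 1.1, -0.5]
opening: 0.0921
grip_force: 0.0
```

```bash
python3 -c "
from h import *
look(['carafe_mouth','carafe_neck','carafe_foot'],(230,200,390,330),'t5.png')"
```

```text
15.625 [ 0.338 -0.449  0.131] [-0.241  1.122 -0.472] [ 0.019 -0.093  0.01 ] 0.0
carafe_mouth [ 0.491 -0.198  0.029] 0.0054 0.63 0.84
carafe_mouth [ 0.444 -0.246  0.072] 0.0028 0.63 0.41
carafe_mouth s [([277.0, 223.9], 0.63)] t [([279.2, 230.8], 0.84), ([296.9, 247.9], 0.41)]
carafe_neck [ 0.455 -0.248  0.07 ] 0.004 0.42 0.93
carafe_neck s [([279.1, 223.6], 0.42)] t [([298.1, 243.0], 0.93)]
carafe_foot [ 0.393 -0.358  0.034] 0.0076 0.83 0.68
carafe_foot s [([292.5, 263.1], 0.83)] t [([337.1, 266.9], 0.68)]
```

View pics/t5.png

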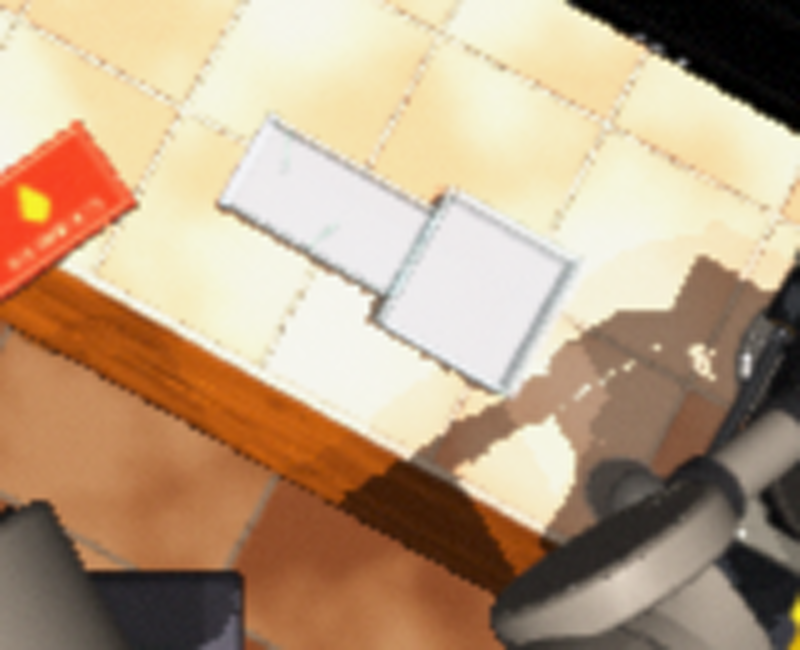

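Emit:
{"name": "carry_out", "arguments": {
  "commands": [
    [[0.045,0,0],0,1],
    [[0.055,0,0],0,1],
    [[0.055,0,0],0,1],
    [[0.055,0,0],0,1],
    [[0.0525,0.001,0],0,1],
    [[0,0,0.04],0,1],
    [[0,0,0.04],0,1],
    [[0,0,0.0225],0,1],
    [[0,0,0],0,0.6],
    [[0,0,0],0,0.3],
    [[0,0,0],0,0.3],
    [[0,0,0],0,0.3],
    [[0,0,0],0,0.3]
  ],
  "newtons": 60
}}

```text
time: 17.65
tool_pos: [0.477, -0.2226, 0.029]
tool_rot: [3.14, 0.0, 1.025]
contact_force: [0.6, 1.0, 4.5]
opening: 0.0559
grip_force: 59.9
```

Emit:
{"name": "carry_out", "arguments": {
  "commands": [
    [[0,0,-0.01],0,0.3],
    [[0,0,-0.01],0,0.3],
    [[0.015,0.005,0],0,0.3],
    [[0.015,0.006,0],0,0.3],
    [[0.01,0.004,0],0,0.3],
    [[0,0,0],0,0.3],
    [[0,0,0.01],0,0.3],
    [[0,0,0.009],0,0.3],
    [[0,0,0],0,0.3]
  ]
}}

```text
time: 18.77
tool_pos: [0.5097, -0.1961, 0.0285]
tool_rot: [-3.14, 0.0, 1.024]
contact_force: [0.4, 0.9, -2.7]
opening: 0.0556
grip_force: 60.0
```

Emit:
{"name": "carry_out", "arguments": {
  "commands": [
    [[0,0,0],0,0.3],
    [[0,0,0],0,0.3],
    [[0,0,0],0,0.3]
  ],
  "newtons": 5
}}

```text
time: 19.15
tool_pos: [0.5103, -0.1962, 0.0292]
tool_rot: [3.141, 0.0, 1.025]
contact_force: [-0.7, -0.3, -1.7]
opening: 0.0558
grip_force: 5.0
```

```bash
python3 -c "
from h import *
look(['carafe_foot','carafe_neck'])
R=np.hypot(162,30);a0=np.arctan2(30,162);p=np.array([162,30.])
for k in range(1,19):
    a=a0+k*np.pi/36; q=R*np.array([np.cos(a),np.sin(a)]); print(np.round(q-p,1),end=' '); p=q"
```

```text
19.15 [ 0.51  -0.196  0.029] [-0.72  -0.318 -1.652] [-0.033 -0.041 -0.09 ] 5.000045523047447
carafe_foot [ 0.428 -0.333  0.034] 0.0037 0.74 0.78
carafe_foot s [([295.4, 253.0], 0.74), ([311.6, 212.9], 0.19)] t [([328.1, 253.7], 0.78)]
carafe_neck [ 0.487 -0.228  0.028] 0.0025 0.82 0.84
carafe_neck [ 0.482 -0.225  0.035] 0.0078 0.32 0.84
carafe_neck s [([284.6, 229.1], 0.82), ([280.6, 227.3], 0.32)] t [([289.3, 233.3], 0.84)]
[-3.2 14. ] [-4.4 13.7] [-5.6 13.2] [-6.7 12.7] [-7.8 12.1] [-8.8 11.3] [-9.8 10.5] [-10.7   9.6] [-11.5   8.7] [-12.2   7.6] [-12.8   6.5] [-13.3   5.4] [-13.7   4.2] [-14.1   3. ] [-14.3   1.8] [-14.4   0.5] [-14.4  -0.8] [-14.2  -2. ]
```

Emit:
{"name": "carry_out", "arguments": {
  "commands": [
    [[-0.0032,0,-0.014],0,0.3],
    [[-0.0044,0,-0.0137],0,0.3],
    [[-0.0056,0,-0.0132],0,0.3],
    [[-0.0067,0,-0.0127],0,0.3],
    [[-0.0078,0,-0.0121],0,0.3],
    [[-0.0088,0,-0.0113],0,0.3],
    [[-0.0098,0,-0.0105],0,0.3],
    [[-0.0107,0,-0.0096],0,0.3],
    [[-0.0115,0,-0.0087],0,0.3],
    [[0,0,0],0,0.3]
  ]
}}

```text
time: 20.7
tool_pos: [0.4746, -0.2557, 0.1358]
tool_rot: [3.14, 0.0, 1.024]
contact_force: [0.1, -0.4, 0.4]
opening: 0.0559
grip_force: 5.0
```

```bash
python3 -c "
from h import *
look(['carafe_foot','carafe_neck'],(230,140,370,260),'s6.png','s')"
```

```text
20.7 [ 0.475 -0.256  0.136] [ 0.062 -0.423  0.445] [-0.069 -0.07   0.02 ] 5.000007301568985
carafe_foot [ 0.416 -0.356  0.02 ] 0.0018 0.94 0.75
carafe_foot s [([297.6, 263.7], 0.94)] t [([336.2, 257.9], 0.75)]
carafe_neck s [([293.0, 212.8], 0.64)] t [([272.9, 182.8], 0.64)]
```

View pics/s6.png

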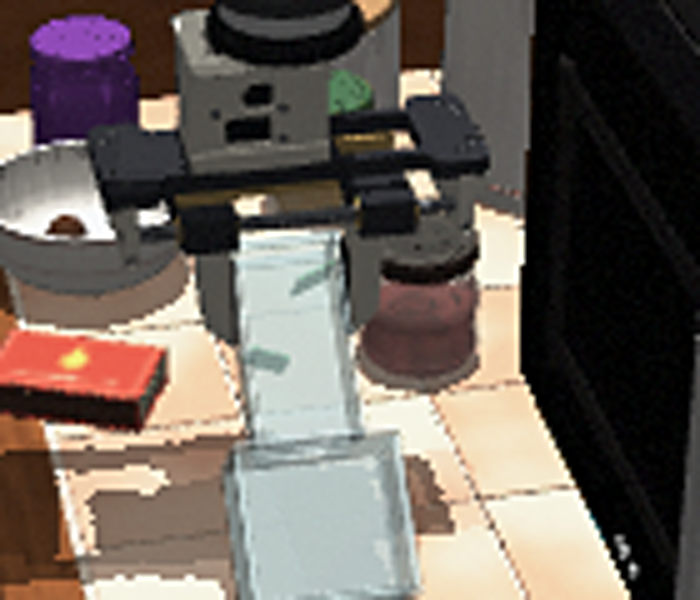

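Emit:
{"name": "carry_out", "arguments": {
  "commands": [
    [[-0.0122,0,-0.0076],0,0.3],
    [[-0.0128,0,-0.0065],0,0.3],
    [[-0.0133,0,-0.0054],0,0.3],
    [[-0.0137,0,-0.0042],0,0.3],
    [[-0.0141,0,-0.003],0,0.3],
    [[-0.0143,0,-0.0018],0,0.3],
    [[-0.0144,0,-0.0005],0,0.3],
    [[-0.0144,0,0.0008],0,0.3],
    [[-0.0142,0,0.002],0,0.3],
    [[0,0,0],0,0.3],
    [[0,0,0],0,0.3]
  ]
}}

```text
time: 22.38
tool_pos: [0.4106, -0.3602, 0.1613]
tool_rot: [3.142, 0.0, 1.025]
contact_force: [-1.5, 0.1, 0.3]
opening: 0.056
grip_force: 5.0
```

```bash
python3 -c "
from h import *
look(['carafe_foot','carafe_neck','carafe_mouth'],(230,140,370,260),'s7.png','s')"
```

```text
22.375 [ 0.411 -0.36   0.161] [-1.483  0.103  0.306] [-0.077  0.37   0.008] 4.999967515468597
carafe_foot s [([297.3, 267.1], 0.65), ([290.1, 225.0], 0.54)] t []
carafe_neck s [([297.2, 229.3], 0.72), ([245.8, 218.9], 0.41)] t []
carafe_mouth s [([294.3, 203.6], 0.93)] t []
```

View pics/s7.png

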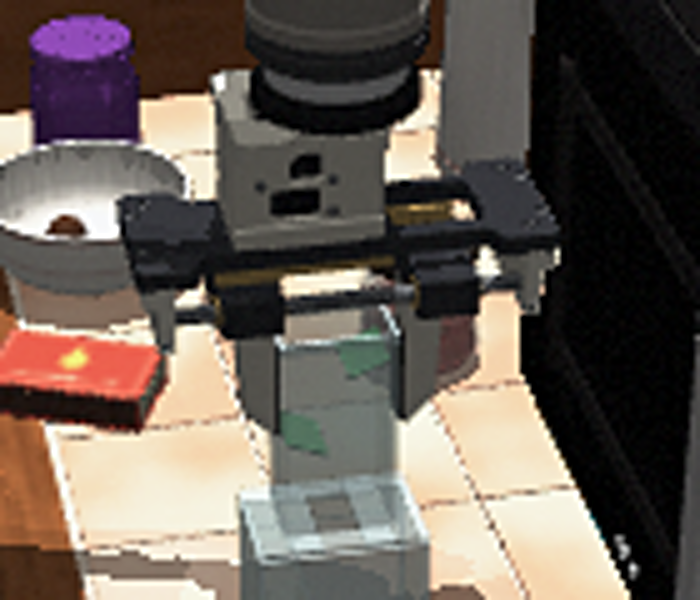

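```bash
python3 -c "
from h import *
np.set_printoptions(precision=4,suppress=True)
s=cam('scene')
for n,z in (('carafe_foot',0),('carafe_neck',.125),('carafe_mouth',.19)):
    for d in robot.tip_of(s,n)[:1]: print(n,atz(s,d['at'],z),d['p'])
print(robot.observe()['torque'],robot.observe()['contact_force'])"
```

```text
carafe_foot [ 0.4202 -0.353  -0.    ] 0.89
carafe_neck [ 0.4217 -0.3532  0.125 ] 0.81
carafe_mouth [ 0.4148 -0.3448  0.19  ] 0.6
[0.0903 0.3723 0.0601] [-1.8797  0.2647  1.722 ]
```

Emit:
{"name": "carry_out", "arguments": {
  "commands": [
    [[0,0,0],0,0.8],
    [[0,0,0],0,0.8],
    [[0,0,0],0,0.8],
    [[0,0,0],0,0.8],
    [[0,0,0],0,0.8],
    [[0,0,0],0,0.3],
    [[0,0,0],0,0.3],
    [[0,0,0],0,0.3],
    [[0,0,0],0,0.3]
  ],
  "newtons": 40
}}

```text
time: 24.1
tool_pos: [0.4106, -0.36, 0.1612]
tool_rot: [3.142, 0.0, 1.025]
contact_force: [0.0, 0.3, 0.3]
opening: 0.0559
grip_force: 40.0
```

```bash
python3 -c "
from h import *
np.set_printoptions(precision=4,suppress=True)
s=cam('scene');t=cam('top')
for n,z in (('carafe_foot',0),('carafe_neck',.125),('carafe_mouth',.19)):
    for d in robot.tip_of(s,n)[:1]: print(n,atz(s,d['at'],z),d['p'])
o=robot.observe();print(o['torque'],o['contact_force'],o['tool_pos'],o['opening'])
for n,z in(('jar_left',.084),('jar_right',.082)):
    for d in robot.find_in(t,n): print(n,d['at'],d['p'],atz(t,d['at'],z))
"
```

```text
carafe_foot [ 0.4091 -0.3489  0.    ] 0.92
carafe_neck [ 0.4105 -0.3597  0.125 ] 0.78
carafe_mouth [ 0.4113 -0.3574  0.19  ] 0.68
[-0.0749 -0.1007  0.0513] [-0.4231 -0.1204 -0.2688] [ 0.4106 -0.36    0.1612] 0.05550962120033249
jar_left [155.8, 171.2] 0.94 [0.6573 0.1288 0.084 ]
jar_left [210.0, 147.9] 0.89 [ 0.7183 -0.0172  0.084 ]
jar_right [271.7, 178.1] 0.74 [ 0.6315 -0.1825  0.082 ]
jar_right [237.5, 241.7] 0.52 [ 0.4628 -0.0889  0.082 ]
```

Emit:
{"name": "carry_out", "arguments": {
  "commands": [
    [[0,0,-0.02],0,0.3],
    [[0,0,-0.035],0,0.3],
    [[0,0,-0.035],0,0.3],
    [[0,0,-0.03],0,0.3],
    [[0.02,0,0],0,0.3],
    [[0.04,0,0],0,0.3],
    [[0.045,0,0],0,0.3],
    [[0.045,0,0],0,0.3],
    [[0.045,0,0],0,0.3],
    [[0.045,0,0],0,0.3],
    [[0.04,0,0],0,0.3],
    [[0.03,0.015,0],0,0.3],
    [[0.025,0.025,0],0,0.3],
    [[0.016,0.025,0],0,0.3],
    [[0.008,0.016,0],0,0.3],
    [[0,0.009,0],0,0.3],
    [[0,0,0],0,0.3],
    [[0,0,0],0,0.3]
  ]
}}

```text
time: 26.7
tool_pos: [0.6733, -0.0998, 0.2809]
tool_rot: [-3.141, 0.0, 1.025]
contact_force: [-0.8, -0.9, -3.2]
opening: 0.0563
grip_force: 40.0
```

```bash
python3 -c "
from h import *
np.set_printoptions(precision=4,suppress=True)
s=cam('scene');t=cam('top')
o=robot.observe();print(o['torque'],o['contact_force'],o['tool_pos'],o['opening'],o['qpos'])
save(s,'s8.png',(240,100,380,220),5)
z0=o['tool_pos'][2]-.1612
for n,z in (('carafe_foot',0),('carafe_neck',.125),('carafe_mouth',.19)):
    for d in robot.tip_of(s,n)[:1]: print(n,atz(s,d['at'],z+z0),d['p'])
"
```

```text
[-0.0399 -0.1001 -0.0062] [-0.1045  0.0858 -3.5053] [ 0.6735 -0.0999  0.2815] 0.0559805363884108 [-0.2597  0.6278  0.952  -0.      1.5616  0.2866]
carafe_foot [ 0.6857 -0.0938  0.1203] 0.97
carafe_neck [ 0.6626 -0.1016  0.2453] 0.71
carafe_mouth [ 0.6791 -0.0885  0.3103] 0.79
```

View pics/s8.png

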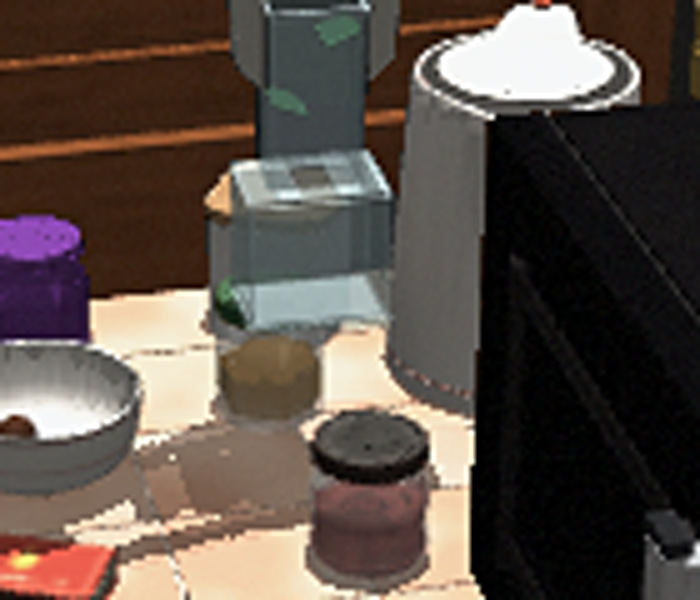

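```bash
python3 -c "
from h import *
np.set_printoptions(precision=4,suppress=True)
s=cam('scene')
print(atz(s,(293,159.5),.084),atz(s,(313.8,187.3),.082))"
```

```text
[ 0.7127 -0.0173  0.084 ] [ 0.6383 -0.186   0.082 ]
```

Emit:
{"name": "carry_out", "arguments": {
  "commands": [
    [[0,0,0.01],0,0.3],
    [[0,0,0.01],0,0.3],
    [[0,0,0],0,0.3]
  ]
}}

```text
time: 27.38
tool_pos: [0.6733, -0.0998, 0.2593]
tool_rot: [-3.138, 0.001, 1.025]
contact_force: [-0.2, 0.1, -3.0]
opening: 0.0559
grip_force: 40.0
```

Emit:
{"name": "carry_out", "arguments": {
  "commands": [
    [[0.0,0.001,0.02],0,0.3],
    [[0,0,0.025],0,0.3],
    [[0,0,0.025],0,0.3],
    [[0,0,0.015],0,0.3],
    [[0,0,0.006],0,0.3],
    [[0,0,0.004],0,0.3],
    [[0,0,0.002],0,0.3],
    [[0,0,0],0,0.3]
  ]
}}

```text
time: 28.38
tool_pos: [0.675, -0.1005, 0.1647]
tool_rot: [3.141, -0.0, 1.025]
contact_force: [-0.8, 0.4, -3.4]
opening: 0.0561
grip_force: 40.0
```

Emit:
{"name": "carry_out", "arguments": {
  "commands": [
    [[0,0,0.002],0,0.3],
    [[0,0,0.0015],0,0.3],
    [[0,0,0],0,0.3]
  ]
}}

```text
time: 28.75
tool_pos: [0.675, -0.1005, 0.1612]
tool_rot: [3.141, -0.0, 1.025]
contact_force: [0.0, -0.2, 1.2]
opening: 0.0559
grip_force: 40.0
```

Force turned from −3.4 to +1.2 N, so the foot is on the worktop. I'll release and back off upward.

Emit:
{"name": "carry_out", "arguments": {
  "commands": [
    [[0,0,0],0,0.4],
    [[0,0,0],0,0.8],
    [[0,0,0],0,1],
    [[0,0,0],0,1],
    [[0,0,0],0,1],
    [[0,0,-0.01],0,1],
    [[0,0,-0.03],0,1],
    [[0,0,-0.03],0,1],
    [[0,0,-0.03],0,1],
    [[-0.03,0,-0.01],0,1],
    [[-0.06,0,0],0,1],
    [[-0.06,0,0],0,1],
    [[-0.06,0,0],0,1],
    [[0,0,0],0,1]
  ]
}}

```text
time: 30.5
tool_pos: [0.5631, -0.2839, 0.2716]
tool_rot: [-3.141, 0.002, 1.019]
contact_force: [-2.3, -0.5, -1.2]
opening: 0.0917
grip_force: 1.0
```

```bash
python3 -c "
from h import *
np.set_printoptions(precision=4,suppress=True)
s=cam('scene');t=cam('top')
for n,z in (('carafe_foot',0),('carafe_neck',.125),('carafe_mouth',.19),('stopper_center',.023),('bowl_in',.01)):
  for p in (s,t):
    for d in robot.tip_of(p,n)[:2]: print(n,atz(p,d['at'],z),d['p'])
o=robot.observe();print(o['time'],o['contact_force'],o['tool_pos'])"
```

```text
carafe_foot [ 0.6877 -0.0823  0.    ] 0.56
carafe_foot [ 0.6773 -0.1003  0.    ] 0.64
carafe_neck [ 0.6788 -0.1066  0.125 ] 0.89
carafe_neck [ 0.6715 -0.0951  0.125 ] 0.85
carafe_mouth [ 0.6794 -0.0909  0.19  ] 0.67
carafe_mouth [ 0.6733 -0.0982  0.19  ] 0.93
stopper_center [0.5599 0.0173 0.023 ] 0.48
stopper_center [0.5548 0.0389 0.023 ] 0.54
stopper_center [ 0.7183 -0.0124  0.023 ] 0.52
bowl_in [0.5502 0.0219 0.01  ] 0.98
bowl_in [0.5643 0.0195 0.01  ] 0.97
31.1 [-4.4015  3.8366  2.6874] [ 0.5661 -0.279   0.2709]
```

Emit:
{"name": "carry_out", "arguments": {
  "commands": [
    [[0.0,-0.02,0],0,1],
    [[0,-0.04,0],0,1],
    [[0,-0.04,-0.02],0,1],
    [[0,0,0],0,1],
    [[0,0,0],0,1],
    [[0,0,0],0,1]
  ]
}}

```text
time: 31.85
tool_pos: [0.481, -0.2284, 0.2899]
tool_rot: [-3.141, -0.0, 1.025]
contact_force: [-0.4, 0.2, -0.4]
opening: 0.0918
grip_force: 0.0
```

```bash
python3 -c "
from h import *
np.set_printoptions(precision=4,suppress=True)
t=cam('top');s=cam('scene')
for n,z in (('carafe_foot',0),('carafe_neck',.125),('carafe_mouth',.19),('stopper_center',.023)):
  for p in (t,s):
    for d in robot.tip_of(p,n)[:2]: print(n,atz(p,d['at'],z),d['p'])
for n in('jar_left','jar_right'):
    print(n,[d['at'] for d in robot.find_in(t,n)])
o=robot.observe();print(o['time'],o['contact_force'],o['tool_pos'],o['grip_force'])"
```

```text
carafe_foot [ 0.6789 -0.0954  0.    ] 0.67
carafe_foot [ 0.683  -0.0949  0.    ] 0.56
carafe_neck [ 0.6717 -0.0969  0.125 ] 0.58
carafe_neck [ 0.6569 -0.0955  0.125 ] 0.17
carafe_neck [ 0.6868 -0.0913  0.125 ] 0.91
carafe_mouth [ 0.671  -0.1016  0.19  ] 0.6
carafe_mouth [ 0.6779 -0.0856  0.19  ] 0.66
stopper_center [0.5545 0.0395 0.023 ] 0.59
stopper_center [0.5695 0.0368 0.023 ] 0.56
jar_left [[207.8, 147.7], [153.2, 173.3], [243.5, 161.0]]
jar_right [[198.9, 204.3], [241.5, 162.2]]
32.45 [ 0.6067  0.1829 -0.0634] [ 0.4803 -0.228   0.2908] 0.0
```

The arm is clear of everything, the carafe stands upright in the gap, and the ball is in the bowl, so I'm handing in.

```bash
python3 -c "
from cell import robot
print(robot.hand_in())"
```

```text
the job is handed in; nothing more can be done
None
```

Job handed in at about 32 s, no verdict shown: by the last camera check the ball is in the bowl and the carafe stands upright within about 1 cm of the middle of the gap. Departures from your instructions: the tool could only turn about its own axis, so I shook the ball out holding the carafe by its body, tipped about 22°, instead of rocking it by the neck. The gripper brushed what was probably the microwave at about 6 N while backing off, and I viewed 11 pictures instead of 10.

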